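Hang the lantern and hold the sprung shutter half open

TASK

Set up the photocell test: with the shutter still closed, hang the little lantern by its bail handle on the hook in front of the test stand's window and let go of it. Then slide the stand's sprung shutter by its tab to half travel, so that the window is half open (never much beyond three quarters), and finish while still holding it there against its spring. Keep the lantern upright and leave the other things on the bench where they are.

Things in the scene. Friction and masses are not known exactly. Their poses are not given: they have to be found in the camera images.
- lantern: loose lantern, 0.22 kg: round body 60 mm across, 80 high (black foot and cap, white middle). Origin: centre of underside, z up. A rigid steel bail arches over it in its y-z plane: uprights at y +-28 mm, level 8 mm bar along y with centreline 140 mm up. On the bar stands a dark grip block, 20 (x) x 16 (y) mm, from 144 to 179 mm up, to be held from above.
- lantern_bar (a point): middle of the bail bar's centreline (140 mm above the lantern's origin), axes as the lantern
- lantern_grip (a point): point in the lantern's grip block where a gripper takes hold, 166 mm above the lantern's origin, 22 mm above the top of the bar, 13 mm below the top of the block, axes as the lantern
- stand: fixed test stand. Origin: centre of the base's underside; front (hook side, facing the robot) is -x. Base 165 (x) x 190 (y) x 12 mm; upright aluminium panel 186 mm wide, 8 mm thick, top edge 190 mm up, front face 31 mm in +x of the origin, with a 54 mm square window centred 72 mm up.
- hook_seat (a point): where the bail bar's centre lies when hung: 168 mm above the bench, x = -24 mm in the stand's frame, axes as the stand's; the lantern's underside is then 28 mm up. It is the dip of a fixed steel strap hook, 14 mm wide (y), 5 thick, that points to -x from the panel's front above the window; its upturned end is at x = -43 to -46 mm of the stand, 12 mm above this point. The bail comes over that end from the front.
- shutter (a joint): travel of the steel shutter blade behind the panel: 0 = closed (where its spring pushes it), 0.060 m = fully open (stop), 0.030 m = half travel. It slides along the stand's +y. The spring needs about 3 N at the start, 9 N at half, 15 N at full travel, and shuts the shutter when it is let go.
- tab_grip (a point): point to grip inside the shutter's black thumb tab, 22 (x) x 16 (y) mm, standing above the panel's top edge from 192 to 226 mm up. The point: 214 mm up, x = +43 mm of the stand; y = -30 mm when closed, 0 at half travel, +30 fully open. Three black index lines at the top of the panel's front mark these (the longer one: half). Axes as the stand's.
- bit_tube: clear tube of driver bits with black caps, lying, 33x78x33 mm; bystander, to be left alone. Origin: centre of the underside
- pliers: pliers with black and yellow grips, lying, 142x57x11 mm; bystander, to be left alone. Origin: centre of the underside
- white_tub: white plastic tub with lid, 63 mm across, 55 mm high; bystander, to be left alone. Origin: centre of the underside
- case_small: flat clear parts case, 77x64x20 mm; bystander, to be left alone. Origin: centre of the underside
- knob_part: small black ribbed control knob, lying, 34x42x16 mm; bystander, to be left alone. Origin: centre of the underside
Not all that is in view belongs to the job. Of the things shaped like the lantern, the black one is meant.

How it is judged:
By the outcome, as a careful person would: the job done as asked, in the order asked, and still so for the second after the job is handed in, while the arm keeps its last pose, push and grip.
It also fails if it takes over 61 s, if anything falls off the work surface, if the arm or the gripper's body presses on something with over 40 N, if the wrist force passes 120 N, or if a joint passes its speed limit or range.

ROBOT

A 6-joint arm with a two-finger parallel gripper is mounted at the origin on a cart in front of the work surface, level with it; the furniture and walls round the work are solid. World frame = base frame: x ahead of the robot, y to its left, z up, the work surface at z = 0. Lengths are in m, angles in rad, forces in N, time in s.
With the tool pointing down it reaches from about 0.35 to 0.725 m from the base axis. Payload 6 kg.
Tool frame: the origin (TCP) lies on the front face of the gripper's body, between the roots of the fingers; the fingertips stand 73 mm ahead of it and the grasp point (between the pads) lies 54 mm ahead of it (ctrl.tip_reach is the distance from the TCP to the fingertips, in m); z points along the fingers, y is the line along which they close (so a half turn about z gives the same grasp; the last joint's range is limited). The gripper opens to 85 mm and grips with 20 to 120 N. Pads are 22 mm wide; open, the fingers measure 114 mm over their backs; the gripper's body (76 mm by 85 mm) begins 54 mm behind the grasp point. The pads swing forward as they close: fully open they stand 13 mm farther back than shut.
Start: joints at [1.478, 0.04, 0.085, 0, -1.615, -0.334], TCP at [0.248, 0.546, 0.304] pointing down, gripper open.
Joint ranges: [-2.56, 2.56], [-1.29, 2.01], [-1.08, 1.49], [-3.29, 1.98], [-2.81, -0.18], [-2.99, 2.99]. Speed limits (rad/s): [2.57, 2.57, 3.01, 3.14, 3.14, 3.14].

INTERFACE

Orientations are given as a 3x3 rotation matrix whose columns are the frame's x, y, z axes.
In Python, from workcell import ctrl, cams, finish_job gives the robot as it stands.
- The arm moves only by the tool carry_out, never from a script. Its arguments are lists of equal length, an entry for each row: "xyz": the shift along the tool's x, y, z in cm, a list of three; "dr": the turn, a rotation vector about the tool's x, y, z in degrees, a list of three; "claw": the opening, from 0 (shut) to 1 (fully open). In form: {"xyz": [[dx, dy, dz], ...], "dr": [[rx, ry, rz], ...], "claw": [claw, ...]}. A call has 1 to 8 rows; each row shifts and turns the commanded pose from where the row before left it, along the tool's axes as they then stand; what a row does not reach is not made up. A row lasts 1/10 s, in which the tool goes at most 50 mm and 8.59 degrees, less where a joint would pass 70% of its speed; a pose out of reach is approached as far as the arm can. A call is refused whole if a number of a shift passes 5 or a number of a turn 8.59, either way. A call with a gripper value outside its range is refused whole. The fingers move at their own pace and stop on an object; "force" is the grip in N (left out, the last holds). Time passes only in rows, so rows that do not move let the fingers close. It gives the time, the measured TCP pose, the force, the opening and the grip force at its end, in the units of the state.
- ctrl.observe(): the state, without advancing time (a new reading comes with each control period).
- cams.capture(name): name is "side" or "top" or "wrist"; returns the picture (384x512x3 uint8, red, green, blue); there is no depth.
- cams.get_calibration(name): a dict with "intrinsics" (3x3 intrinsics, pixels), "T" (4x4, takes a point from camera to world coordinates). Camera axes: x right, y down, z forward; pixel columns grow to the right and rows downward; lengths in m; the calibration is good to about 2 mm. The wrist camera is an equidistant fisheye: a pixel r from the principal point sees the ray r / f radians off the axis. A picture is of the moment at which its call begins: read the wrist's pose just before it. get_calibration takes no time and is no camera call; for the wrist camera it gives the pose at the moment of the call.
- finish_job(): hands the job in; it is judged then, once.
The state is a dict: "time_s": time; "qpos": joint angles; "qd": joint speeds; "effort": joint torques, N m; "tool_pos": TCP position; "eef_rot": TCP orientation; "wrist_force": force on the tool from outside, world axes, zero at the start; "moment": the same for the moment, N m; "grip_width": finger opening in m; "grip_force": force on a finger pad.
Only numpy, scipy, OpenCV 4.12 (cv2) and the standard library are available. Lean on these libraries where they do the work, as an engineer would, in place of code of your own. Each camera call takes 0.05 s, during which the arm holds its last target. There are 200 camera calls.

## Working session

There is one attempt and no reset: what is moved stays moved. The work goes in short steps, Python scripts to look and compute and a tool call to move; the robot and the scene stay as the last step left them, time stands still between calls to the robot, and variables do not carry over. Pictures are saved under pics/ and viewed, at most 10 in all, crops included, and the job is handed in when it is done.

Besides the shell and the picture viewer there is one more tool, called after ">>>" as name(argument=value, ...) on one line, values as JSON. carry_out: Moves the arm, as the interface text tells. Its arguments: {"type":"object","properties":{"xyz":{"type":"array","items":{"type":"array","items":{"type":"number"}}},"dr":{"type":"array","items":{"type":"array","items":{"type":"number"}}},"claw":{"type":"array","items":{"type":"number"}},"force":{"type":"number"}},"required":["xyz","dr","claw"]}

```bash
mkdir -p pics
cat > h.py <<'E'
import numpy as np, cv2
from workcell import ctrl, cams, finish_job
def snap(n,f):
    c=cams.get_calibration(n); im=cams.capture(n); cv2.imwrite('pics/'+f,im[:,:,::-1]); return im,c
def ray(c,u,v,fish=False):
    K=np.array(c['intrinsics']);T=np.array(c['T'])
    x=(u-K[0,2])/K[0,0]; y=(v-K[1,2])/K[1,1]
    if fish:
        r=np.hypot(x,y); d=np.array([x/r*np.sin(r),y/r*np.sin(r),np.cos(r)]) if r>1e-9 else np.array([0,0,1.])
    else: d=np.array([x,y,1.])
    return T[:3,3],T[:3,:3]@d
def onz(c,u,v,z,fish=False):
    o,d=ray(c,u,v,fish); return o+d*(z-o[2])/d[2]
def proj(c,p):
    K=np.array(c['intrinsics']);T=np.array(c['T']); q=T[:3,:3].T@(np.array(p)-T[:3,3]); q=K@q; return q[:2]/q[2]
E
python3 - <<'E'
from h import *
a,c=snap('top','top0.png'); b,d=snap('side','side0.png')
np.set_printoptions(precision=3,suppress=True)
print(c,d); print(ctrl.observe())
cv2.imwrite('pics/both.png',cv2.resize(np.vstack([a,b])[:,:,::-1],None,fx=.78,fy=.78))
E
```

```text
{'intrinsics': array([[438.966,   0.   , 252.229],
       [  0.   , 438.966, 191.754],
       [  0.   ,   0.   ,   1.   ]]), 'T': array([[-0.003, -0.993,  0.119,  0.341],
       [-1.   ,  0.001, -0.015,  0.199],
       [ 0.015, -0.119, -0.993,  1.599],
       [ 0.   ,  0.   ,  0.   ,  1.   ]])} {'intrinsics': array([[429.68 ,   0.   , 261.12 ],
       [  0.   , 429.68 , 192.391],
       [  0.   ,   0.   ,   1.   ]]), 'T': array([[ 0.918, -0.338,  0.208,  0.241],
       [-0.397, -0.764,  0.51 , -0.501],
       [-0.014, -0.55 , -0.835,  1.242],
       [ 0.   ,  0.   ,  0.   ,  1.   ]])}
{'time_s': 0.1, 'qpos': array([ 1.478,  0.041,  0.084, -0.   , -1.616, -0.334]), 'qd': array([ 0.001, -0.001,  0.002,  0.002,  0.001, -0.001]), 'effort': array([ -0.005, -36.934,  34.828,   6.952,  -0.005,  -0.   ]), 'tool_pos': array([0.248, 0.546, 0.303]), 'eef_rot': array([[ 0.91 , -0.414, -0.001],
       [-0.414, -0.91 , -0.002],
       [ 0.   ,  0.002, -1.   ]]), 'wrist_force': array([-0.398,  0.285,  0.219]), 'moment': array([ 0.006, -0.016, -0.025]), 'grip_force': 0.0, 'grip_width': 0.08546554609794589}
```

View pics/top0.png

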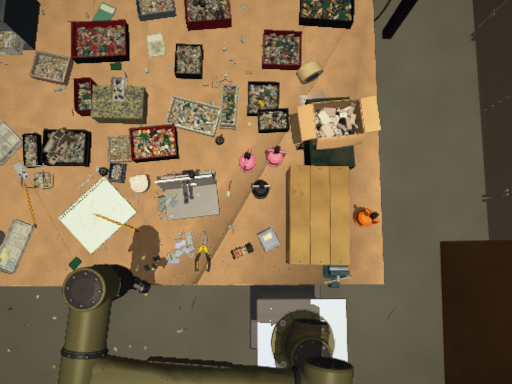

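View pics/side0.png

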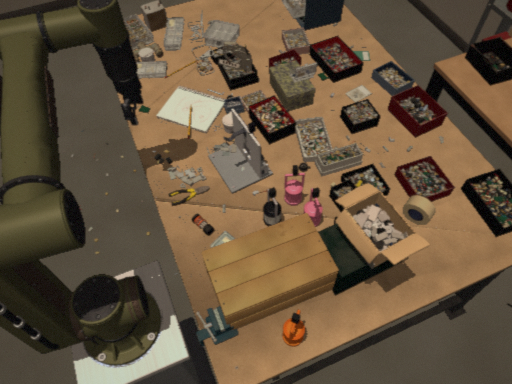

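The lantern-shaped things in the top view are black (260,188), pink (247,160) and (276,156), and orange (366,216). The black one fits the task. The stand is at about (190,195) in the top view and (240,160) in the side view. I'll check both in one enlarged crop.

Run:
```python
import cv2, numpy as np
t=cv2.imread('pics/top0.png')[140:240,145:295]; s=cv2.imread('pics/side0.png')[100:240,195:335]
t=cv2.resize(t,(800,533),interpolation=cv2.INTER_CUBIC); cv2.imwrite('pics/t1.png',t)
cv2.imwrite('pics/s1.png',cv2.resize(s,(600,600),interpolation=cv2.INTER_CUBIC))
```

```text
(no output)
```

View pics/t1.png

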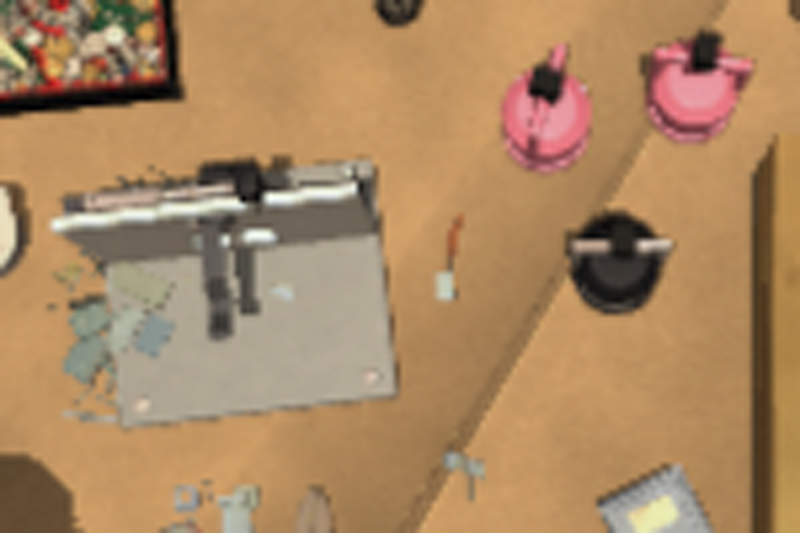

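View pics/s1.png

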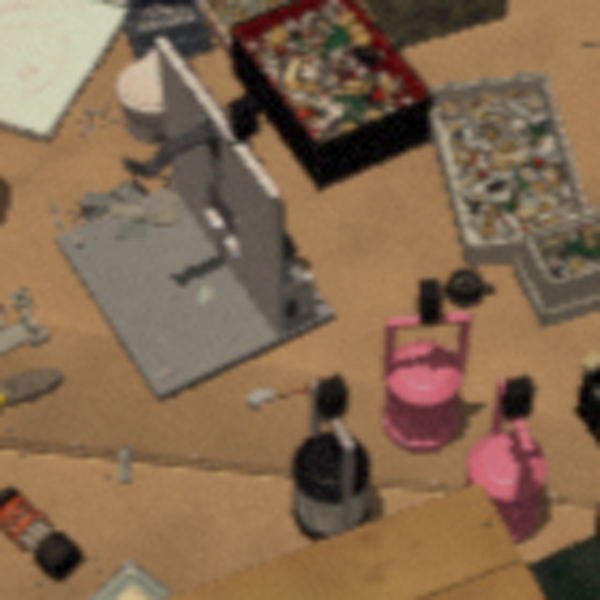

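The black lantern is confirmed: in the top crop its bar runs (575,245)-(668,245) with the block near (622,240). The stand shows its hook tip at (220,330), front base corners at (125,425) and (395,395), and panel top edge (52,228)-(358,190).

Run:
```python
from h import *
np.set_printoptions(precision=4,suppress=True)
c=cams.get_calibration('top'); s=cams.get_calibration('side')
T=lambda u,v,z: onz(c,145+u/5.333,140+v/5.333,z)
S=lambda u,v,z: onz(s,195+u/4.286,100+v/4.286,z)
print('bar',T(575,245,.14),T(668,245,.14),'mid',T(622,245,.14))
print('block top T',T(622,232,.179),'S',S(332,381,.179))
print('body cap T',T(617,262,.08))
for n,p,z in [('FL',(125,425),.012),('FR',(395,395),.012)]: print(n,T(*p,z))
print('S FR',S(163,397,.012),'S FL',S(60,238,.012),'S BR',S(333,315,.012))
print('panel T',T(52,228,.19),T(358,190,.19),'S',S(160,42,.19),S(278,192,.19))
print('tip T',T(220,335,.18),'S',S(128,163,.18))
```

```text
bar [0.5362 0.1741 0.14  ] [0.5361 0.1156 0.14  ] mid [0.5361 0.1446 0.14  ]
block top T [0.539 0.146 0.179] S [0.5412 0.1454 0.179 ]
body cap T [0.5329 0.1457 0.08  ]
FL [0.4308 0.4765 0.012 ]
FR [0.4508 0.2944 0.012 ]
S FR [0.4584 0.2877 0.012 ] S FL [0.4371 0.474  0.012 ] S BR [0.616  0.3063 0.012 ]
panel T [0.5402 0.4918 0.19  ] [0.5634 0.3069 0.19  ] S [0.5461 0.4854 0.19  ] [0.5706 0.308  0.19  ]
tip T [0.4759 0.3906 0.18  ] S [0.4814 0.3878 0.18  ]
```

Estimates: lantern at about (0.538, 0.1455) with yaw near 0. Stand origin at about (0.524, 0.394) with yaw near 6.7°, which puts the hook seat near (0.500, 0.391). I'll move above the lantern.

>>> carry_out(xyz=[[0,0,-2],[0,0,-2],[0,0,-2],[2,3,0],[2,3,0],[2,3,0],[2,3,0],[2,3,0]], dr=[[0,0,-8.2],[0,0,-8.2],[0,0,-8.2],[0,0,0],[0,0,0],[0,0,0],[0,0,0],[0,0,0]], claw=[1,1,1,1,1,1,1,1])

```text
time_s: 0.9
tool_pos: [0.3492, 0.3951, 0.3635]
eef_rot: [[1.0, 0.003, -0.0], [0.003, -1.0, -0.001], [-0.0, 0.001, -1.0]]
wrist_force: [-0.1, -0.2, 1.1]
grip_width: 0.0853
grip_force: 0.0
```

>>> carry_out(xyz=[[2.4,3.2,0],[2.4,3.2,0],[2.4,3.2,0],[2.4,3.2,0],[2.4,3.2,0],[2.4,3.2,0],[2.4,3.2,0],[2.0,2.6,0]], dr=[[0,0,0],[0,0,0],[0,0,0],[0,0,0],[0,0,0],[0,0,0],[0,0,0],[0,0,0]], claw=[1,1,1,1,1,1,1,1])

```text
time_s: 1.7
tool_pos: [0.5382, 0.1451, 0.3635]
eef_rot: [[1.0, 0.002, -0.001], [0.002, -1.0, -0.0], [-0.001, 0.0, -1.0]]
wrist_force: [0.4, 0.4, 0.4]
grip_width: 0.0853
grip_force: 0.0
```

Run:
```python
from h import *
np.set_printoptions(precision=4,suppress=True)
a,c=snap('wrist','w0.png'); print(c); o=ctrl.observe(); print(o['time_s'],o['tool_pos'],o['eef_rot'],o['qpos'])
```

```text
{'intrinsics': array([[297.3186,   0.    , 255.8729],
       [  0.    , 297.3186, 198.0972],
       [  0.    ,   0.    ,   1.    ]]), 'T': array([[ 0.0027, -0.9558, -0.2941,  0.6126],
       [-1.    , -0.0023, -0.0015,  0.1458],
       [ 0.0007,  0.2941, -0.9558,  0.4338],
       [ 0.    ,  0.    ,  0.    ,  1.    ]])}
1.75 [0.5398 0.1424 0.363 ] [[ 1.     -0.0008 -0.0011]
 [-0.0008 -1.     -0.0023]
 [-0.0011  0.0023 -1.    ]] [ 0.6182 -0.0549  0.0976  0.0012 -1.7255  0.952 ]
```

View pics/w0.png

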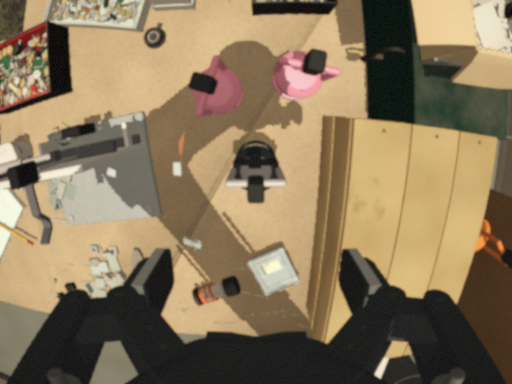

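The wrist view shows the black lantern's bar running (228,183)-(285,183) with the block top near (257,194). The bar is along the image row, so yaw is about 0. The tab top is at about (20,174) and the hook's upturned end at about (45,240).

Run:
```python
from h import *
np.set_printoptions(precision=4,suppress=True)
c=cams.get_calibration('wrist'); im=cv2.imread('pics/w0.png')
cr=cv2.resize(im[130:210,210:310],(700,560),interpolation=cv2.INTER_CUBIC)
cr2=cv2.resize(im[90:250,0:170],(595,560),interpolation=cv2.INTER_CUBIC)[:, :]
cv2.imwrite('pics/wc.png',cv2.resize(np.hstack([cr,cr2]),(800,346)))
for z,p in [(.14,(228,183)),(.14,(285,183)),(.14,(257,183)),(.179,(257,192)),(.226,(20,174)),(.18,(45,240))]: print(z,onz(c,*p,z,True))
print(ctrl.observe()['tool_pos'])
```

```text
0.14 [0.54   0.1707 0.14  ]
0.14 [0.54   0.1126 0.14  ]
0.14 [0.54   0.1412 0.14  ]
0.179 [0.5416 0.1414 0.179 ]
0.226 [0.5734 0.3561 0.226 ]
0.18 [0.4862 0.384  0.18  ]
[0.5398 0.1424 0.363 ]
```

View pics/wc.png

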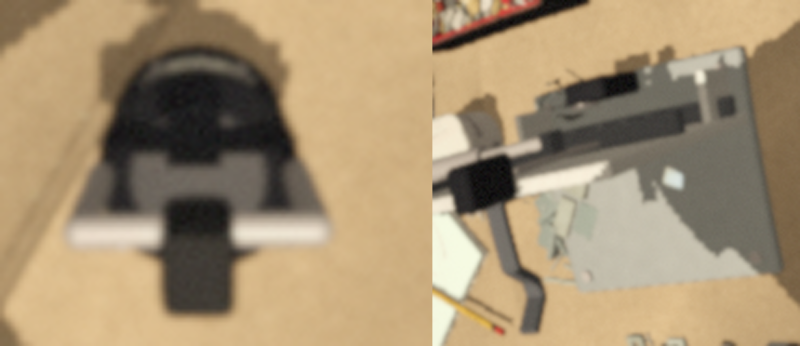

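>>> carry_out(xyz=[[0,0,3.5],[0,0,3.5],[0,0,3.5],[0,0,2.5],[0,0,1.3],[0,0,0],[0,0,0],[0,0,0]], dr=[[0,0,0],[0,0,0],[0,0,0],[0,0,0],[0,0,0],[0,0,0],[0,0,0],[0,0,0]], claw=[1,1,1,0.7,0.5,0.4,0.3,0.25], force=50)

```text
time_s: 2.55
tool_pos: [0.538, 0.1472, 0.2229]
eef_rot: [[1.0, 0.003, 0.003], [0.003, -1.0, 0.001], [0.003, -0.001, -1.0]]
wrist_force: [-0.5, -0.2, 0.3]
grip_width: 0.0212
grip_force: 0.0
```

>>> carry_out(xyz=[[0,0,0],[0,0,0],[0,0,0],[0,0,0],[0,0,0],[0,0,0]], dr=[[0,0,0],[0,0,0],[0,0,0],[0,0,0],[0,0,0],[0,0,0]], claw=[0.15,0.1,0,0,0,0])

```text
time_s: 3.15
tool_pos: [0.5379, 0.1469, 0.2227]
eef_rot: [[1.0, 0.003, 0.003], [0.003, -1.0, 0.001], [0.003, -0.001, -1.0]]
wrist_force: [-0.7, -1.0, 5.7]
grip_width: 0.0151
grip_force: 50.6
```

>>> carry_out(xyz=[[0,0,-1],[0,0,-2.5],[0,0,-3],[0,0,-2.5],[-1.4,-2.6,0],[-1.4,-2.6,0],[-1.4,-2.6,0],[-1.4,-2.6,0]], dr=[[0,0,0],[0,0,0],[0,0,0],[0,0,0],[0,0,0],[0,0,0],[0,0,0],[0,0,0]], claw=[0,0,0,0,0,0,0,0])

```text
time_s: 3.95
tool_pos: [0.4802, 0.2517, 0.3107]
eef_rot: [[1.0, 0.002, -0.001], [0.002, -1.0, -0.0], [-0.001, 0.0, -1.0]]
wrist_force: [0.7, 0.2, -1.6]
grip_width: 0.0151
grip_force: 49.4
```

>>> carry_out(xyz=[[-1.4,-2.6,0],[-1.4,-2.6,0],[-1.4,-2.6,0],[-1.4,-2.6,0],[-1.4,-2.6,0],[0,0,0],[0,0,0]], dr=[[0,0,0],[0,0,0],[0,0,-2],[0,0,-2.5],[0,0,-2.2],[0,0,0],[0,0,0]], claw=[0,0,0,0,0,0,0])

```text
time_s: 4.65
tool_pos: [0.4074, 0.3793, 0.3105]
eef_rot: [[0.993, 0.12, -0.001], [0.12, -0.993, -0.001], [-0.001, 0.001, -1.0]]
wrist_force: [1.3, 0.0, -1.7]
grip_width: 0.0153
grip_force: 49.6
```

Run:
```python
from h import *
np.set_printoptions(precision=4,suppress=True)
w,c=snap('wrist','w1.png'); o=ctrl.observe(); np.save('w1.npy',np.vstack([c['T'],np.hstack([o['tool_pos'],0])]))
s,_=snap('side','s2.png'); t,_=snap('top','t2.png')
print(o['time_s'],o['tool_pos'],o['eef_rot'][:,0],o['grip_width'],o['wrist_force'])
r=lambda i,f: cv2.resize(i[:,:,::-1],f,interpolation=cv2.INTER_CUBIC)
cv2.imwrite('pics/m1.png',np.hstack([r(w[60:260,120:400],(420,300)),r(s[90:190,170:290],(360,300))]))
```

```text
4.7 [0.4078 0.3788 0.3107] [ 0.9929  0.1193 -0.0006] 0.015365774918941415 [ 0.0845  0.5999 -1.8873]
```

View pics/w1.png

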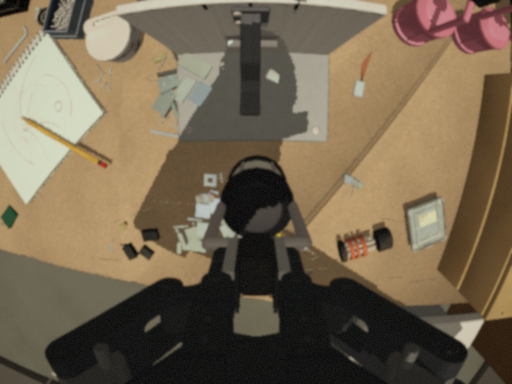

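The wrist view shows the hook strap straight ahead: tip end at about (250,114) with edges u≈241 and 260, base at the panel near (251,22), and base front corners at (178,138) and (327,140). The lantern hangs upright with its bail across at v≈240.

Run:
```python
from h import *
np.set_printoptions(precision=4,suppress=True)
d=np.load('w1.npy'); c=cams.get_calibration('wrist'); c['T']=d[:4]; tp=d[4,:3]
im=cv2.cvtColor(cv2.imread('pics/w1.png'),cv2.COLOR_BGR2GRAY)
for v in (95,100,105,110): print(v,im[v,234:268])
print('col',im[100:130,250])
R=ctrl.observe()['eef_rot']
for n,z,p in [('tip',.18,(250,114)),('hook back',.19,(251,40)),('FL',.012,(178,138)),('FR',.012,(327,140)),('bar L',.2285,(215,241)),('bar R',.2285,(302,241))]:
    P=onz(c,*p,z,True); print(n,P,'tool frame cm',100*(R.T@(P-tp)))
cs=cams.get_calibration('side')
s=cv2.imread('pics/s2.png')[90:190,170:290]; cv2.imwrite('pics/s2c.png',cv2.resize(s,(720,600),interpolation=cv2.INTER_CUBIC))
```

```text
95 [85 84 84 84 83 75 63 50 45 43 46 43 45 47 43 42 43 45 43 43 42 44 40 43
 47 54 72 81 83 83 84 83 83 83]
100 [84 84 84 84 82 77 59 47 46 45 43 48 44 41 43 42 46 44 44 45 42 43 43 46
 43 56 71 81 85 84 85 84 83 84]
105 [84 82 84 83 82 74 57 48 42 42 42 44 42 42 39 43 45 42 43 46 44 44 41 45
 44 51 68 77 83 82 83 83 86 86]
110 [83 84 84 85 79 69 54 47 49 45 47 47 47 43 47 46 47 48 48 47 47 46 46 45
 47 50 66 77 81 82 83 82 81 85]
col [46 45 41 47 44 45 42 47 42 44 47 47 44 42 45 59 75 83 82 81 84 82 80 83
 83 83 85 88 85 84]
tip [0.4776 0.3922 0.18  ] tool frame cm [ 7.0971 -0.507  13.0673]
hook back [0.5259 0.3972 0.19  ] tool frame cm [11.9441 -0.4369 12.0665]
FL [0.4356 0.4822 0.012 ] tool frame cm [ 3.9908 -9.9462 29.8657]
FR [0.4556 0.2949 0.012 ] tool frame cm [ 3.7588  8.8887 29.87  ]
bar L [0.4066 0.4031 0.2285] tool frame cm [ 0.167  -2.4239  8.218 ]
bar R [0.4125 0.3539 0.2285] tool frame cm [0.1743 2.5298 8.2191]
```

View pics/s2c.png

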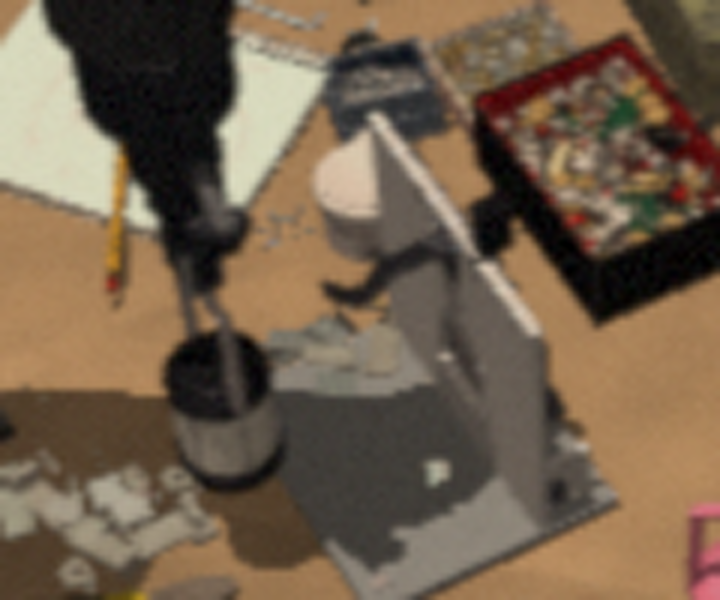

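>>> carry_out(xyz=[[0,-0.5,1.0],[0,0,1.3],[1.9,0,0],[1.9,0,0],[1.9,0,0],[1.9,0,0],[1.7,0,0],[0,0,0]], dr=[[0,0,0.7],[0,0,0],[0,0,0],[0,0,0],[0,0,0],[0,0,0],[0,0,0],[0,0,0]], claw=[0,0,0,0,0,0,0,0])

```text
time_s: 5.6
tool_pos: [0.5011, 0.3932, 0.2852]
eef_rot: [[0.994, 0.105, -0.002], [0.105, -0.994, -0.003], [-0.002, 0.002, -1.0]]
wrist_force: [-0.1, -1.0, -2.2]
grip_width: 0.0151
grip_force: 49.5
```

Run:
```python
from h import *
np.set_printoptions(precision=4,suppress=True)
w,c=snap('wrist','w2.png'); o=ctrl.observe()
s,_=snap('side','s3.png')
print(o['time_s'],o['tool_pos'],o['eef_rot'][:,0],o['wrist_force'])
r=lambda i,f: cv2.resize(i[:,:,::-1],f,interpolation=cv2.INTER_CUBIC)
cv2.imwrite('pics/m2.png',np.hstack([r(w[100:270,190:320],(340,444)),r(s[90:190,195:300],(460,444))]))
```

```text
5.65 [0.5003 0.3933 0.2855] [ 0.9944  0.1055 -0.0024] [-0.5889  0.0745 -1.3682]
```

View pics/m2.png

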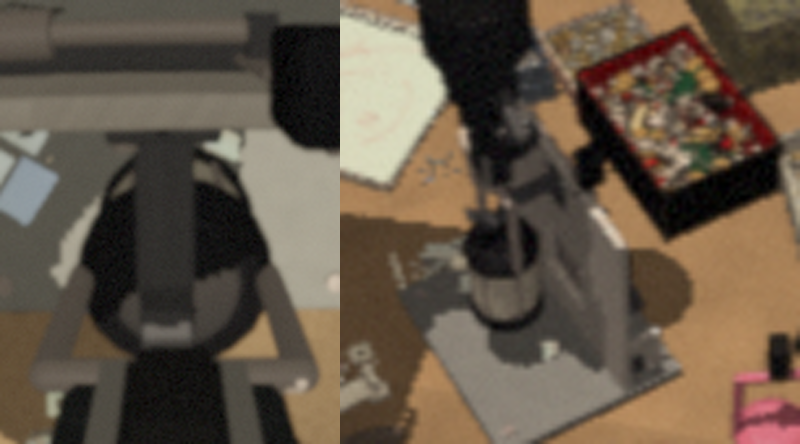

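The strap runs under the bar between the uprights, about 3 mm left of the block's centre. I'll correct that and lower.

>>> carry_out(xyz=[[0,-0.3,0.5],[0,0,1],[0,0,0.8],[0,0,0.5],[0,0,0.3],[0,0,0.2],[0,0,0]], dr=[[0,0,0],[0,0,0],[0,0,0],[0,0,0],[0,0,0],[0,0,0],[0,0,0]], claw=[0,0,0,0,0,0,0])

```text
time_s: 6.4
tool_pos: [0.4994, 0.3968, 0.2547]
eef_rot: [[0.994, 0.107, -0.0], [0.107, -0.994, -0.0], [-0.0, 0.0, -1.0]]
wrist_force: [0.1, 0.4, -2.4]
grip_width: 0.0153
grip_force: 49.5
```

>>> carry_out(xyz=[[0,0,0.2],[0,0,0.1],[0,0,0.1],[0,0,0]], dr=[[0,0,0],[0,0,0],[0,0,0],[0,0,0]], claw=[0,0,0,0])

```text
time_s: 6.8
tool_pos: [0.4996, 0.3969, 0.2529]
eef_rot: [[0.994, 0.107, 0.002], [0.107, -0.994, 0.001], [0.002, -0.001, -1.0]]
wrist_force: [-2.2, -1.8, 5.4]
grip_width: 0.0148
grip_force: 50.7
```

>>> carry_out(xyz=[[-0.2,0,0],[-0.1,0,0],[0,0,0]], dr=[[0,0,0],[0,0,0],[0,0,0]], claw=[0,0,0])

```text
time_s: 7.1
tool_pos: [0.4966, 0.3966, 0.2511]
eef_rot: [[0.994, 0.107, 0.001], [0.107, -0.994, 0.0], [0.001, -0.0, -1.0]]
wrist_force: [0.6, 1.4, 0.5]
grip_width: 0.0153
grip_force: 49.9
```

>>> carry_out(xyz=[[0,0,0.1],[0,0,0.1],[0,0,0]], dr=[[0,0,0],[0,0,0],[0,0,0]], claw=[0,0,0])

```text
time_s: 7.4
tool_pos: [0.4966, 0.3965, 0.251]
eef_rot: [[0.994, 0.107, 0.002], [0.107, -0.994, 0.001], [0.002, -0.001, -1.0]]
wrist_force: [-2.8, -1.4, 7.1]
grip_width: 0.0148
grip_force: 51.0
```

>>> carry_out(xyz=[[-0.2,0,0],[0,0,-0.1],[0,0,0],[0,0,0]], dr=[[0,0,0],[0,0,0],[0,0,0],[0,0,0]], claw=[0,0,0,0])

```text
time_s: 7.8
tool_pos: [0.4952, 0.3964, 0.251]
eef_rot: [[0.994, 0.107, 0.002], [0.107, -0.994, 0.001], [0.002, -0.001, -1.0]]
wrist_force: [4.4, 1.0, 6.1]
grip_width: 0.0149
grip_force: 50.5
```

>>> carry_out(xyz=[[0.1,0,-0.1],[0,0,0],[0,0,0],[0,0,0],[0,0,0],[0,0,0],[0,0,0],[0,0,0]], dr=[[0,0,0],[0,0,0],[0,0,0],[0,0,0],[0,0,0],[0,0,0],[0,0,0],[0,0,0]], claw=[0,0,0.18,0.22,0.26,0.3,0.4,0.5])

```text
time_s: 8.6
tool_pos: [0.4953, 0.3963, 0.2505]
eef_rot: [[0.994, 0.107, -0.0], [0.107, -0.994, -0.001], [-0.001, 0.0, -1.0]]
wrist_force: [0.2, 0.1, 0.3]
grip_width: 0.043
grip_force: 0.0
```

>>> carry_out(xyz=[[0,0,0],[0,0,-1],[0,0,-2],[0,0,-3],[0,0,-3],[0,0,0]], dr=[[0,0,0],[0,0,0],[0,0,0],[0,0,0],[0,0,0],[0,0,0]], claw=[0.6,0.6,0.6,0.6,0.6,0.6])

```text
time_s: 9.2
tool_pos: [0.4963, 0.3964, 0.3476]
eef_rot: [[0.994, 0.107, 0.007], [0.107, -0.994, 0.006], [0.008, -0.005, -1.0]]
wrist_force: [0.8, -1.2, 1.6]
grip_width: 0.0512
grip_force: 0.0
```

Run:
```python
from h import *
np.set_printoptions(precision=4,suppress=True)
w,c=snap('wrist','w3.png'); o=ctrl.observe(); np.save('w3.npy',np.vstack([c['T'],np.hstack([o['tool_pos'],0])]))
s,_=snap('side','s4.png')
print(o['time_s'],o['tool_pos'],o['eef_rot'][:,0],o['wrist_force'])
r=lambda i,f: cv2.resize(i[:,:,::-1],f,interpolation=cv2.INTER_CUBIC)
cv2.imwrite('pics/m3.png',np.hstack([r(w[60:260,170:370],(440,440)),r(s[90:190,210:290],(352,440))]))
```

```text
9.25 [0.4959 0.3965 0.3448] [0.9943 0.1069 0.0044] [-0.4497  0.7907 -0.4831]
```

View pics/m3.png

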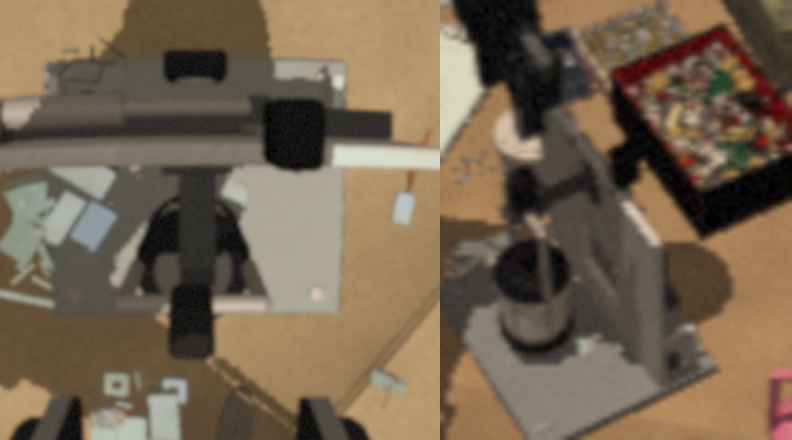

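The lantern hangs upright and free on the hook. The tab top is visible in the wrist picture near pixel (304,120). I'll measure it by mask.

Run:
```python
from h import *
np.set_printoptions(precision=4,suppress=True)
d=np.load('w3.npy'); c=cams.get_calibration('wrist'); c['T']=d[:4]; tp=d[4,:3]; o=ctrl.observe(); R=o['eef_rot']
g=cv2.cvtColor(cv2.imread('pics/w3.png'),cv2.COLOR_BGR2GRAY)[98:142,282:328]
n,l,st,ce=cv2.connectedComponentsWithStats((g<28).astype('uint8'))
for i in range(1,n):
    if st[i,4]<80: continue
    u,v=ce[i]+[282,98]; P=onz(c,u,v,.226,True); print(st[i],u,v,P,'tool cm',100*(R.T@(P-tp)))
print(o['tool_pos'],R)
yaw=np.deg2rad(6.1); xs=np.array([np.cos(yaw),np.sin(yaw)]); ys=np.array([-xs[1],xs[0]])
print('tab from seat', np.array([.4958,.3945])+.067*xs-.03*ys)
```

```text
[  8   8  28  30 749] 303.3965287049399 120.04939919893191 [0.5681 0.3744 0.226 ] tool cm [ 6.9198  2.9911 11.8864]
[0.4955 0.3965 0.3425] [[ 0.9942  0.1071  0.0014]
 [ 0.1071 -0.9942  0.002 ]
 [ 0.0016 -0.0019 -1.    ]]
tab from seat [0.5656 0.3718]
```

>>> carry_out(xyz=[[2.3,1,0],[2.3,1,0],[2.3,1,0],[0,0,2],[0,0,2],[0,0,1.5],[0,0,1],[0,0,0]], dr=[[0,0,0],[0,0,0],[0,0,0],[0,0,0],[0,0,0],[0,0,0],[0,0,0],[0,0,0]], claw=[0.6,0.6,0.6,0.6,0.6,0.6,0.6,0.6])

```text
time_s: 10.1
tool_pos: [0.5667, 0.3738, 0.2738]
eef_rot: [[0.994, 0.107, -0.002], [0.107, -0.994, -0.002], [-0.003, 0.002, -1.0]]
wrist_force: [0.4, 0.1, -0.1]
grip_width: 0.051
grip_force: 0.0
```

>>> carry_out(xyz=[[0,0,0.4],[0,0,0],[0,0,0],[0,0,0],[0,0,0],[0,0,0],[0,0,0],[0,0,0]], dr=[[0,0,0],[0,0,0],[0,0,0],[0,0,0],[0,0,0],[0,0,0],[0,0,0],[0,0,0]], claw=[0.4,0.3,0.2,0.1,0,0,0,0], force=80)

```text
time_s: 10.9
tool_pos: [0.5674, 0.3737, 0.273]
eef_rot: [[0.994, 0.107, 0.001], [0.107, -0.994, 0.0], [0.001, -0.0, -1.0]]
wrist_force: [-2.3, -3.7, 5.6]
grip_width: 0.0145
grip_force: 79.2
```

>>> carry_out(xyz=[[0,-0.4,0],[0,-0.6,0],[0,-0.6,0],[0,-0.6,0],[0,-0.4,0],[0,0,0],[0,0,0]], dr=[[0,0,0],[0,0,0],[0,0,0],[0,0,0],[0,0,0],[0,0,0],[0,0,0]], claw=[0,0,0,0,0,0,0])

```text
time_s: 11.6
tool_pos: [0.5646, 0.3986, 0.273]
eef_rot: [[0.994, 0.107, 0.0], [0.107, -0.994, -0.002], [-0.0, 0.002, -1.0]]
wrist_force: [-3.5, -8.2, 5.4]
grip_width: 0.0145
grip_force: 79.3
```

Run:
```python
from h import *
np.set_printoptions(precision=4,suppress=True)
o=ctrl.observe(); R=o['eef_rot']; print(o['time_s'],o['tool_pos'],'tool force',R.T@o['wrist_force'],'moved cm',100*R.T@(o['tool_pos']-np.array([.5674,.3737,.273])),o['grip_width'])
```

```text
11.6 [0.5646 0.3986 0.273 ] tool force [-4.332   7.8189 -5.4269] moved cm [-0.0163 -2.5035 -0.001 ] 0.014519112192800287
```

>>> carry_out(xyz=[[0,-0.3,0],[0,-0.2,0],[0,0,0],[0,0,0],[0,0,0],[0,0,0],[0,0,0],[0,0,0]], dr=[[0,0,0],[0,0,0],[0,0,0],[0,0,0],[0,0,0],[0,0,0],[0,0,0],[0,0,0]], claw=[0,0,0,0,0,0,0,0])

```text
time_s: 12.4
tool_pos: [0.5641, 0.4031, 0.2729]
eef_rot: [[0.994, 0.106, -0.0], [0.106, -0.994, -0.003], [-0.0, 0.003, -1.0]]
wrist_force: [-3.6, -9.4, 5.0]
grip_width: 0.0145
grip_force: 79.3
```

Run:
```python
from h import *
np.set_printoptions(precision=4,suppress=True)
s,_=snap('side','s5.png'); b=cv2.imread('pics/s4.png')[:,:,::-1]
F=[]
for i in range(6):
    o=ctrl.observe(); F.append(o['eef_rot'].T@o['wrist_force']); cams.capture('top')
print(o['time_s'],'moved cm',100*o['eef_rot'].T@(o['tool_pos']-np.array([.5674,.3737,.273])),np.mean(F,0),o['grip_width'],o['grip_force'])
# lantern lower body region in side view (below the gripper): shift vs. just after hanging
A=b[142:172,220:244].astype('float32').mean(2); B=s[142:172,220:244].astype('float32').mean(2)
print('diff',np.abs(A-B).mean(),cv2.phaseCorrelate(A,B,cv2.createHanningWindow((24,30),cv2.CV_32F)))
# vertical shutter edge: window seen from side
print('changed px',np.argwhere(np.abs(s.astype(int)-b).max(2)[140:190,200:300]>40).shape)
```

```text
12.7 moved cm [-0.0173 -2.9604 -0.0034] [-4.6321  9.0529 -5.7796] 0.015107882551252083 79.28574800491333
diff 9.952779 ((0.2520636413790438, 0.33138484123809775), 0.9364067660437689)
changed px (775, 2)
```

```bash
python3 -c "
from h import *
print(finish_job())"
```

```text
the job is handed in; nothing more can be done
None
```

I handed the job in at about 13 s: the black lantern hangs upright and free on the hook, and the gripper is holding the shutter at about half travel (29.6 mm moved, about 9 N against the spring).

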